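# Stow the red-capped bottle in the reagent case with the folding lid stay

### The job

Put the red-capped bottle away in the empty middle pocket of the blue reagent case. First raise the lid until the folding stay is straight and ease it back so that the stay locks and holds the lid; stand the bottle in; then lift the lid slightly to unlock the stay, fold its knee by the red peg and lower the lid fully shut by its knob, without letting it slam. Use light force throughout: never strain the stay or push hard on its knee, and leave the other bottles and glassware where they are.

Things in the scene. Friction and masses are not known exactly. Their poses are not given: they have to be found in the camera images.
- case: Blue open reagent case fixed to the bench, 170 x 260 x 85 mm (x, y, z), walls 6 mm. Origin: centre of its underside. Its -x side is the front (towards the robot, yaw within 0.25 rad). The lid is hinged on the rear (+x) top edge; the stay is outside the -y wall. At the front three pockets along y: green-capped bottle at y = +83 mm, empty at 0, black-capped at -83 mm.
- pocket (a point): Centre of the floor of the empty middle pocket, 7 mm above the bench, 35 mm in front of the case's centre; axes as the case. The pocket is 79 mm wide (y) between ribs 20 mm high and 92 mm long (x), from the front wall (x = -44 mm) to a foam block 45 mm high at the rear.
- hinge (a point): Centre of the lid's hinge line, on the rear top edge of the case, 85 mm above the bench; the line runs along the case's y. The lid is a 12 mm plate of about 0.45 kg, 170 mm from hinge to front edge, as wide as the case.
- lid_knob (a point): Centre of the black lid knob, a cylinder 22 mm in diameter, 30 mm long along the case's y, 24 mm clear of the lid's front edge on a stem. At lid angle a it is at (-0.205 cos a + 0.006 sin a, 0, 0.205 sin a + 0.006 cos a) m from the hinge point in the case's axes. Pinched by its flat ends (30 mm apart) it swivels between the fingers as the lid turns.
- lid (a joint): Lid angle, rad: 0 shut, grows as the front edge rises. Stiff hinge: stays where left above 1.1 rad, falls if let go lower down; coming shut faster than 2.5 rad/s is a slam. The stay stops it at 1.42 to 1.56 rad and locks 0.13 rad below that; it varies, so feel for it: free motion takes 1 to 4 N at the knob, the stops are firm, 8 to 10 N is enough, over 25 N strains the stay.
- stay_knee (a joint): Bend of the stay's knee, rad: about 0 folded (lid shut), 2.81 straight. It straightens as the lid rises, and stays as left while the lid is still (a little friction, no spring). The lid can only be lowered once the knee has been unlocked and pushed well out of line (below 2.5).
- stay_slide (a joint): How far the brass tongue of the stay's upper link is pushed in, m: 0 out (knee free), 0.008 home (tip in the lower link's socket, knee locked). It is out with the lid fully raised; lowering the lid 0.13 rad from there with the knee straight drives it home (locked over 0.0045); raising the lid as much pulls it out (free under 0.002). Under -0.003 or over 0.0105 the stay is strained.
- knee (a point): Mid-length of the red knee peg, 16 mm in diameter, 38 mm long along the case's y, about 163 mm from the case's middle on its -y side; with the lid up, 125 mm above the bench, 55 mm before the hinge. The knee folds away from the robot and down: direction (0.82, 0, -0.57) in the case's axes. Free, it yields to 1 to 3 N; push it 15 to 25 mm. Locked, it does not move: 12 N is too much.
- red_bottle_mid (a point): Centre, half-way up, of the amber bottle with the RED cap: 38 mm in diameter, 70 mm tall, 90 g, standing on the bench to the robot's left, body 48 mm tall then shoulder and 27 mm cap; z axis up.
- white_bottle_mid (a point): Centre of a like bottle with a white cap, on the bench; to be left alone.
- blue_bottle_mid (a point): Centre of a like bottle with a blue cap, on the bench; to be left alone.
- green_bottle_mid (a point): Centre of a like bottle with a green cap, in the case's +y pocket; to be left alone.
- black_bottle_mid (a point): Centre of a like bottle with a black cap, in the case's -y pocket; to be left alone.
- wash_bottle: White wash bottle, 72 mm in diameter, 230 mm tall with its spout, on the bench to the robot's right; origin under its centre; to be left alone.
- flask: Conical glass flask, 74 mm wide, 120 mm tall, on the bench to the right; origin under its centre; to be left alone.
- stay_foot: Foot of the folding steel stay, on the case's -y wall outside, 95 mm before the hinge line and 20 mm below it (within 5 mm, as it was screwed on); origin at the lower link's pivot, axes as the case. It carries two links 72 mm long with the knee between; the upper link ends on the lid's side edge, 100 mm from the hinge.

How it is judged (in metres and radians):
On the way, in this order (a step that is already met when the one before it is completed fails the run):
1. The lid is up and held by its locked stay: knee straight, tongue pushed home (value of joint lid above 1.2 rad and value of joint stay_knee above 2.66 rad and value of joint stay_slide above 0.0045 m), for 0.3 s.
2. The red-capped bottle stands in the middle pocket, let go, with the lid still locked open (all of step 1 and x of red_bottle_mid in the frame of pocket between -0.026 and 0.032 m and y of red_bottle_mid in the frame of pocket between -0.024 and 0.024 m and z of red_bottle_mid in the frame of pocket below 0.04 m and angle between red_bottle_mid's own z axis and vertical below 0.12 rad and contact force between the fingers and red_bottle below 0.2 N), for 0.2 s.
3. The stay is unlocked and its knee folded while the lid is still up (value of joint lid above 0.9 rad and value of joint stay_knee below 2.5 rad), for 0.1 s.
At the end, for the whole second after the job is handed in: The lid is shut (within 0.03 rad) and at rest, and the red-capped bottle stands upright (within 0.12 rad), on the floor of the middle pocket (centre within 24 mm sideways, 26 mm towards the front and 32 mm towards the rear of the pocket's centre) (x of red_bottle_mid in the frame of pocket between -0.026 and 0.032 m and y of red_bottle_mid in the frame of pocket between -0.024 and 0.024 m and z of red_bottle_mid in the frame of pocket below 0.04 m and angle between red_bottle_mid's own z axis and vertical below 0.12 rad and value of joint lid below 0.03 rad and velocity of joint lid above -0.1 rad/s and linear speed of red_bottle below 0.02 m/s); the robot touches nothing.
It fails at once if The stay is strained: lid forced up or down hard against the stay (about 25 N at the knob) (value of joint stay_slide below -0.003 m or value of joint stay_slide above 0.0105 m).
It fails at once if The stay is pushed with more than 12 N (contact force between any of the fingers, the arm and stay_foot above 12 N).
It fails at once if The lid slams (faster than 2.5 rad/s as it comes within 0.3 rad of shut) (velocity of joint lid below -2.5 rad/s and value of joint lid below 0.3 rad).
It fails at once if Another bottle or piece of glassware is moved more than 20 mm or tipped (distance of any of white_bottle_mid, blue_bottle_mid, green_bottle_mid, black_bottle_mid, wash_bottle, flask from where it was at the start of the episode above 0.02 m).
It also fails if it takes over 72 s, if anything falls off the work surface, if the arm or the gripper's body presses on something with over 40 N, if the wrist force passes 120 N, or if a joint passes its speed limit or range.

### The arm

A 6-joint arm with a two-finger parallel gripper is mounted at the origin on the work surface. World frame = base frame: x ahead of the robot, y to its left, z up, the work surface at z = 0. Lengths are in mm, angles in rad, forces in N, time in s.
With the tool pointing down it reaches from about 275 to 825 mm from the base axis. Payload 5.2 kg.
Tool frame: the origin (TCP) lies at the very end of the fingers, on their centre line; the grasp point (between the pads) lies 19 mm behind it; z points along the fingers, y is the direction in which the jaws open and shut (so a half turn about z gives the same grasp; the last joint's range is limited). The gripper opens to 93 mm and grips with 3 to 60 N. Pads are 15 mm wide; open, the fingers measure 128 mm over their backs; the gripper's body (75 mm by 188 mm) begins 65 mm behind the grasp point.
Start: joints at [0.963, 0.259, 1.535, -0, 1.348, -0.203], TCP at [216.588, 505.563, 218.653] pointing down, gripper open.
Joint ranges: [-3.14, 3.14], [-0.91, 2.08], [0.19, 2.58], [-1.22, 4.36], [0.22, 2.71], [-3.12, 3.12]. Speed limits (rad/s): [2.57, 2.57, 3.14, 3.14, 3.14, 3.14].

### API

Orientations are given as [roll, pitch, yaw] about the fixed x, y, z axes, in that order (R = Rz(yaw) Ry(pitch) Rx(roll)).
In Python, from bench import robot gives the robot as it stands. The module is installed in compiled form; this text tells all that it offers. Calls block until the motion is done:
- robot.move_ptp(position, orientation): joint-space move of the TCP to a pose.
- robot.move_linear(position, ori=None, speed=150, f_stop=None): straight line of the TCP; ori=None keeps the orientation; speed is the mean speed in mm/s. With f_stop (N) it stops when the force on the tool has changed by that much, and returns True; else False.
- robot.move_j(angles): joint-space move.
- robot.move_gripper(opening): opening from 0.0 (shut) to 1.0 (fully open); the grip force is fixed at half the most; returns when the fingers have stopped.
- robot.sleep(seconds).
- robot.inverse_kinematics(position, orientation): joint angles nearest the present ones, or None.
- robot.get_image(name): name is "side" or "top" or "wrist"; returns a dict with "img" (400x640x3 uint8, blue, green, red), "fovy" (degrees; the focal length in pixels is half the picture's height over the tangent of half this angle, whatever the lens; pixels are square), "cx", "cy" (the principal point, pixels), "eye" and "orientation" of the camera in the world. Camera axes: x right, y down, z forward; pixel columns grow to the right and rows downward; lengths in mm; the calibration is good to about 2 mm. A picture is of the moment at which its call begins. There is no depth.
A pose or a line that the arm cannot do raises robot.MotionError and nothing moves.
- robot.hand_in(): hands the job in, once; it reports no verdict.
Readings, each from a call of its own:
- robot.current_t(): time.
- robot.current_qpos(): joint angles.
- robot.current_joint_vel(): joint speeds.
- robot.current_joint_efforts(): joint torques, N m.
- robot.current_tcp_pos(): TCP position.
- robot.current_eef_rot(): TCP orientation.
- robot.current_contact_force(): force on the tool from outside, world axes, zero at the start.
- robot.current_ft_torque(): the same for the moment, N m.
- robot.current_gripper_width(): opening from 0.0 (shut) to 1.0 (fully open).
Only numpy, scipy, OpenCV 4.12 (cv2) and the standard library are available. Lean on these libraries where they do the work, as an engineer would, in place of code of your own. Each camera call takes 0.05 s, during which the arm holds its last target.

## Working session

There is one attempt and no reset: what is moved stays moved. The work goes in short steps, each a Python script; the robot and the scene stay as the last script left them, time stands still between calls to the robot, and variables do not carry over. Pictures are saved under pics/ and viewed, and the job is handed in when it is done.

```bash
mkdir -p pics; cat > h.py <<'E'
import numpy as np, cv2
from scipy.spatial.transform import Rotation as R
from bench import robot
def snap(name,fn):
    d=robot.get_image(name); cv2.imwrite('pics/'+fn,d['img']); return d
def cam(d):
    f=200/np.tan(np.radians(d['fovy'])/2)
    o=np.array(d['orientation'],float)
    if o.shape==(3,): M=R.from_euler('xyz',o).as_matrix()
    elif o.shape==(3,3): M=o
    else: M=R.from_quat(o).as_matrix()
    return f,M,np.array(d['eye'],float)
def ray(d,u,v):
    f,M,e=cam(d); r=M@np.array([(u-d['cx'])/f,(v-d['cy'])/f,1]); return e,r/np.linalg.norm(r)
def onz(d,u,v,z):
    e,r=ray(d,u,v); return e+r*(z-e[2])/r[2]
def proj(d,p):
    f,M,e=cam(d); q=M.T@(np.array(p,float)-e); return q[0]/q[2]*f+d['cx'],q[1]/q[2]*f+d['cy']
def tri(rs):
    A=np.zeros((3,3));b=np.zeros(3)
    for e,r in rs:
        P=np.eye(3)-np.outer(r,r);A+=P;b+=P@e
    return np.linalg.solve(A,b)
E
python3 - <<'E'
from h import *
for n in ['side','top','wrist']:
    d=snap(n,n+'0.png'); print(n,d['img'].shape,d['fovy'],d['cx'],d['cy'],d['eye'],d['orientation'])
print(robot.current_t(),robot.current_tcp_pos(),robot.current_eef_rot(),robot.current_gripper_width())
E
```

```text
side (400, 640, 3) 50.59292631769131 316.51733983769753 200.58270223025073 [-105.09609275 -804.50433377  926.13380581] [-2.24669487  0.01623927 -0.71302754]
top (400, 640, 3) 52.294656023426285 323.7635396563807 191.88241930822144 [ 493.68364641  -21.85083695 1148.77091795] [-3.07701709  0.0098193  -1.55663131]
wrist (400, 640, 3) 65.70735167709225 317.7356647451905 197.27477492179608 [150.35447183 532.67938338 383.45542134] [2.87620276e+00 1.50174550e-03 1.16615263e+00]
0.15 [216.34802443 505.22016362 218.02800779] [-3.14022164e+00 -2.74261242e-04  2.73681342e+00] 0.9976525947318445
```

View pics/side0.png

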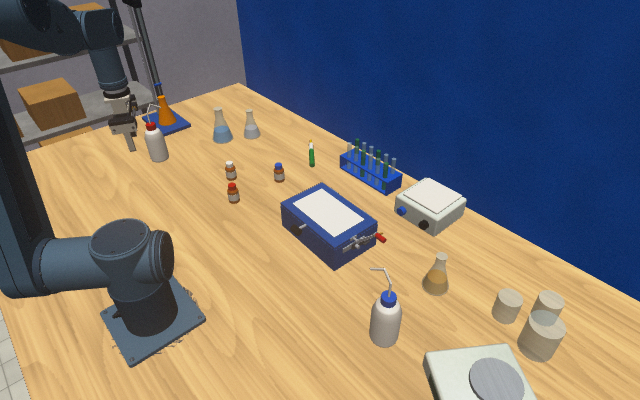

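View pics/top0.png

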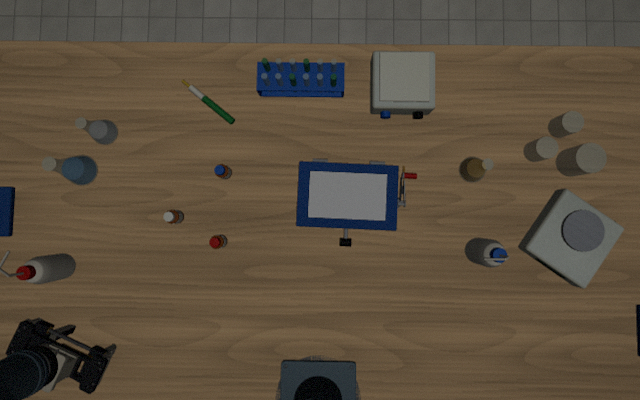

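View pics/wrist0.png

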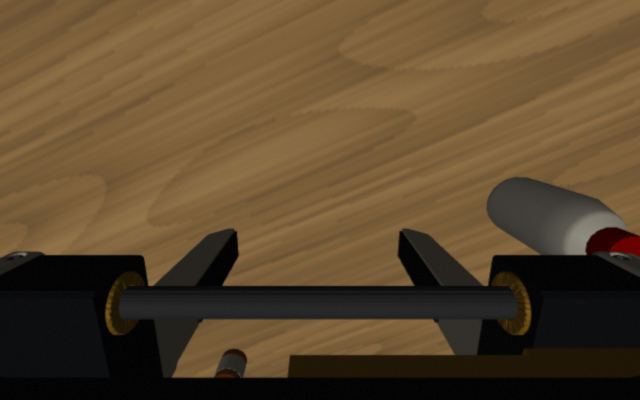

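The pictures show the shut case in the middle: in the top view the lid spans about (297-398, 162-230), the knob is at (345,241), the red peg at (410,176) and the red cap at (217,241). In the side view the red cap is at (232,187). I'll measure these now.

```bash
cat > m.py <<'E'
from h import *
d=robot.get_image('top'); s=robot.get_image('side')
def mask(d,lo,hi,box):
    hsv=cv2.cvtColor(d['img'],cv2.COLOR_BGR2HSV); m=cv2.inRange(hsv,lo,hi); z=np.zeros_like(m); x0,y0,x1,y1=box; z[y0:y1,x0:x1]=m[y0:y1,x0:x1]; return z
m=mask(d,(100,100,40),(130,255,255),(285,150,402,236))
m=cv2.morphologyEx(m,cv2.MORPH_OPEN,np.ones((3,3)))
c=max(cv2.findContours(m,cv2.RETR_EXTERNAL,cv2.CHAIN_APPROX_NONE)[0],key=cv2.contourArea)
P=np.array([onz(d,u,v,97)[:2] for u,v in c[:,0]],np.float32)
r=cv2.minAreaRect(P); print('lidrect',r); print(cv2.boxPoints(r))
def cen(m):
    n,_,st,ce=cv2.connectedComponentsWithStats(m); i=1+np.argmax(st[1:,4]); return ce[i],st[i]
for nm,(bt,bs,z) in dict(redcap=((205,230,232,252),(222,176,244,204),62),peg=((398,165,425,190),(370,228,390,246),None)).items():
    for lo,hi in [((0,120,60),(9,255,255))]:
        mt=mask(d,lo,hi,bt); ms=mask(s,lo,hi,bs)
        a,sa=cen(mt); b,sb=cen(ms)
        rs=[ray(d,*a),ray(s,*b)]; p=tri(rs)
        print(nm,a,sa,b,sb,p, [np.linalg.norm(np.cross(p-e,q)) for e,q in rs])
mk=cv2.inRange(d['img'],(0,0,0),(45,45,45)); zz=np.zeros_like(mk); zz[234:250,335:356]=mk[234:250,335:356]
k,sk=cen(zz); print('knob',k,sk,onz(d,*k,91))
def up(im,b,f): return cv2.resize(im[b[1]:b[3],b[0]:b[2]],None,fx=f,fy=f,interpolation=cv2.INTER_CUBIC)
cv2.imwrite('pics/c1.png',up(d['img'],(200,150,430,260),3.4)); cv2.imwrite('pics/c2.png',up(s['img'],(215,150,395,275),4.2))
E
python3 m.py
```

```text
lidrect ((553.6989135742188, -71.43994140625), (256.981201171875, 167.4182586669922), 88.18978118896484)
[[ 465.97266  -197.22212 ]
 [ 633.3074   -202.5107  ]
 [ 641.4252     54.34224 ]
 [ 474.09045    59.630814]]
redcap [213.56 242.4 ] [209 237  10  11  75] [231.56140351 186.10526316] [228 182   8   9  57] [426.17727117 281.16272786  57.94982051] [np.float64(1.4552015554812072), np.float64(1.4552015554812299)]
peg [410.18644068 175.3220339 ] [404 173  13   6  59] [380.13846154 237.44615385] [375 233  11  10  65] [ 610.60931384 -239.51485107   67.35855712] [np.float64(0.16409790261995372), np.float64(0.16409790261985252)]
knob [344.9047619  241.76190476] [340 238  11   9  84] [433.71709276 -66.86917484  91.        ]
```

```bash
ls pics
```

```text
c1.png
c2.png
side0.png
top0.png
wrist0.png
```

View pics/c1.png

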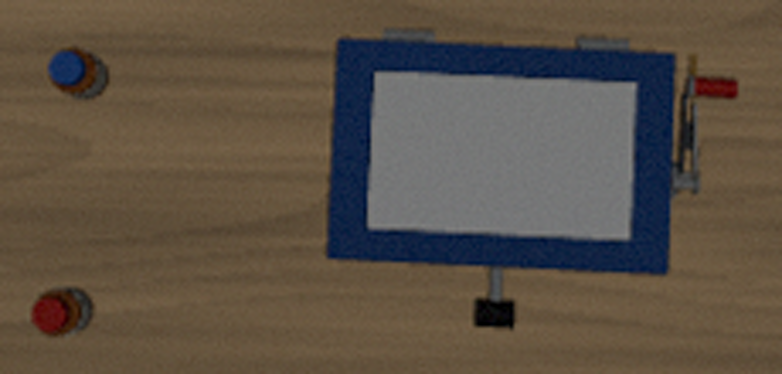

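View pics/c2.png

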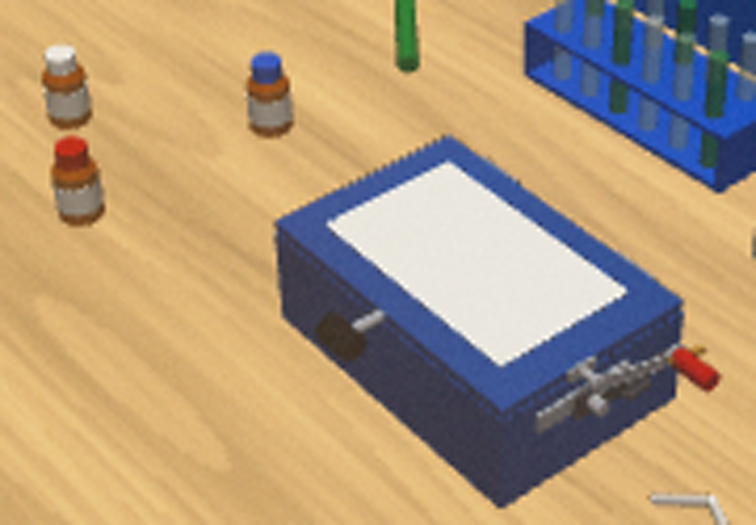

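```bash
cat >> h.py <<'E'
YAW=-0.0316
C=np.array([np.cos(YAW),np.sin(YAW),0]); CY=np.array([-np.sin(YAW),np.cos(YAW),0]); Z=np.array([0,0,1.])
H=np.array([638.7,-74.1,85.]); ORI=[np.pi,0,np.pi+YAW]
def incase(p): return H+p[0]*C+p[1]*CY+p[2]*Z     # relative to hinge
def rel(p): p=np.array(p)-H; return np.array([p@C,p@CY,p[2]])
def knob(a): return incase([-205*np.cos(a)+6*np.sin(a),0,205*np.sin(a)+6*np.cos(a)])
def tang(a): return np.sin(a)*C*1+np.cos(a)*Z     # direction of opening
def ftan(a): return float(np.array(robot.current_contact_force())@tang(a))
T=np.array([0,0,-19.])
E
python3 - <<'E'
from h import *
for a in [0,.4,.8,1.2,1.56]: 
    q=robot.inverse_kinematics(list(knob(a)+T),ORI); print(a,knob(a).round(1),None if q is None else np.round(q,2))
for p in ([426,281,21],[426,281,120]): print(np.round(robot.inverse_kinematics(p,ORI),2))
pk=incase([-120,0,-78]);print(pk)
print(np.round(robot.inverse_kinematics(list(pk+np.array([0,0,21])),ORI),2))
E
```

```text
0 [433.8 -67.6  91. ] [-0.41  0.23  1.99  0.    0.93 -1.95]
0.4 [452.3 -68.2 170.4] [-0.39  0.15  1.85  0.    1.14 -1.93]
0.8 [500.2 -69.7 236.2] [-0.36  0.18  1.64  0.    1.32 -1.9 ]
1.2 [570.  -71.9 278.2] [-0.32  0.28  1.41  0.    1.45 -1.86]
1.56 [642.5 -74.2 290.1] [-0.29  0.41  1.19  0.    1.54 -1.83]
[ 0.36  0.41  1.87  0.    0.86 -1.17]
[ 0.36  0.28  1.77  0.    1.1  -1.17]
[518.75990861 -70.30863106   7.        ]
[-0.35  0.42  1.83  0.    0.89 -1.89]
```

```bash
python3 - <<'E'
from h import *
robot.move_gripper(0.62)
k=knob(0)
robot.move_ptp(list(k+T+[0,0,70]),ORI)
print(robot.move_linear(list(k+T),speed=100,f_stop=5))
print(robot.current_t(),robot.current_tcp_pos(),robot.current_contact_force())
snap('wrist','w1.png');
robot.move_gripper(0.0)
print(robot.current_t(),robot.current_tcp_pos(),robot.current_contact_force(),robot.current_gripper_width()*93)
snap('wrist','w2.png')
E
```

```text
False
4.0667 [434.19245521 -67.68388356  72.35135224] [-0.7632061   0.17678015 -0.29499878]
4.675 [433.92043474 -66.28383824  72.16426537] [0.73206114 6.22291688 2.44428734] 29.832200121117463
```

View pics/w2.png

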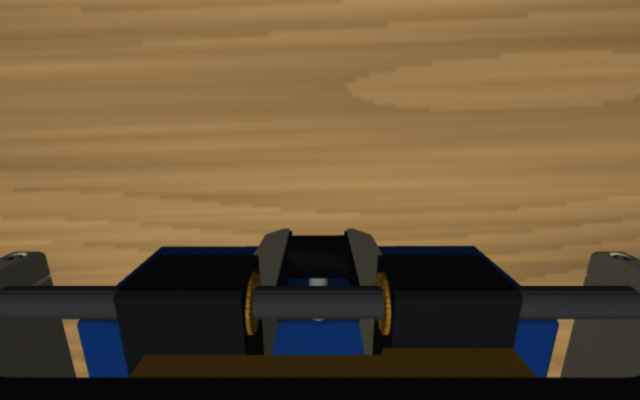

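The wrist picture shows the black knob at (320,255) pinched between the fingers, at an opening of 29.8 mm. The knob sits about 1.5 mm off to one side, so I'll correct for that and raise the lid.

```bash
python3 - <<'E'
from h import *
off=1.7*CY
for a in np.linspace(0.13,1.3,10):
    r=robot.move_linear(list(knob(a)+T+off),speed=90,f_stop=12)
    f=np.array(robot.current_contact_force())
    print(round(a,2),r,f.round(1),'tan',round(ftan(a),1),'rad',round(float(f@(-np.cos(a)*C+np.sin(a)*Z)),1),robot.current_gripper_width()*93, robot.current_t())
    if r: break
E
```

```text
0.13 True [ 0.4 -0.8 -1.2] tan -1.2 rad -0.6 30.010453659600387 4.9583
```

```bash
python3 - <<'E'
from h import *
off=1.7*CY
robot.sleep(0.2)
print(robot.current_tcp_pos(),np.round(robot.current_contact_force(),1))
for a in np.linspace(0.13,1.3,10):
    r=robot.move_linear(list(knob(a)+T+off),speed=80,f_stop=15)
    f=np.array(robot.current_contact_force())
    print(round(a,2),r,f.round(1),'tan',round(ftan(a),1),'rad',round(float(f@(-np.cos(a)*C+np.sin(a)*Z)),1),robot.current_gripper_width()*93, robot.current_t())
    if r: break
E
```

```text
[434.25778776 -66.22562225  79.90237699] [ 2.3 -1.1  0.1]
0.13 False [ 2.  -2.5 -2.1] tan -1.9 rad -2.3 29.466215404340392 5.5417
0.26 False [ 2.  -5.1 -0.7] tan -0.1 rad -2.3 30.077208915589466 6.025
0.39 False [ 1.  -5.2 -1.8] tan -1.2 rad -1.7 30.012741469321572 6.5083
0.52 False [ 0.3 -5.1 -1.9] tan -1.5 rad -1.3 30.04758980965437 6.9917
0.65 False [ 1.4 -6.  -1. ] tan 0.1 rad -1.9 30.014600147652246 7.475
0.78 False [ 0.9 -6.3 -2.3] tan -0.8 rad -2.4 29.879457734729804 7.9583
0.91 False [ 2.1 -5.3 -3.3] tan -0.2 rad -4.0 29.866563192201653 8.4417
1.04 False [-0.3 -5.5 -3.6] tan -1.9 rad -3.0 29.340215209004825 8.925
1.17 False [ 0.7 -7.  -2.9] tan -0.2 rad -3.0 29.710889422101292 9.4083
1.3 False [ 0.6 -4.9 -1.7] tan 0.2 rad -1.8 29.2992420400322 9.8917
```

```bash
python3 - <<'E'
from h import *
off=1.0*CY
a=1.3
while a<1.60:
    a+=0.025
    r=robot.move_linear(list(knob(a)+T+off),speed=35,f_stop=10)
    p=np.array(robot.current_tcp_pos())-T; q=rel(p)
    f=np.array(robot.current_contact_force()); ang=np.arctan2(q[2],-q[0])-np.arctan2(6,205)
    print(round(a,3),r,f.round(1),'tan',round(ftan(a),1),'ang',round(ang,3), round(robot.current_t(),2))
    if r or ftan(a)<-6.5: break
d=snap('side','s1.png'); snap('top','t1.png')
E
```

```text
1.325 False [-2.2 -2.6 -4.7] tan -3.2 ang 1.318 10.19
1.35 False [-0.7 -2.5 -8.1] tan -2.4 ang 1.35 10.49
1.375 False [  0.9  -0.5 -10.9] tan -1.2 ang 1.376 10.79
1.4 False [  1.5   0.2 -13.9] tan -0.9 ang 1.401 11.09
1.425 False [  0.6   1.6 -14.7] tan -1.6 ang 1.426 11.39
1.45 False [ -0.1   2.3 -15.1] tan -2.0 ang 1.451 11.69
1.475 False [ -0.3   2.5 -15.5] tan -1.9 ang 1.476 11.99
1.5 False [ -0.9   4.7 -14.3] tan -2.1 ang 1.502 12.29
1.525 False [ -2.8   4.7 -12.3] tan -3.5 ang 1.523 12.59
1.55 False [ -8.9   4.9 -11.5] tan -9.2 ang 1.54 12.89
```

```bash
python3 - <<'E'
from h import *
off=0.3*CY
a=1.54
while a>1.33:
    a-=0.02
    rad=(-np.cos(a)*C+np.sin(a)*Z)*-1.5
    r=robot.move_linear(list(knob(a)+T+off+rad),speed=35,f_stop=18)
    p=np.array(robot.current_tcp_pos())-T; q=rel(p)
    f=np.array(robot.current_contact_force()); ang=np.arctan2(q[2],-q[0])-np.arctan2(6,205)
    print(round(a,3),r,f.round(1),'tan',round(ftan(a),1),'ang',round(ang,3), round(robot.current_t(),2))
    if r or ftan(a)>8: break
d=snap('side','s2.png'); snap('top','t2.png')
for n,b in (('side',(270,120,420,270)),('top',(280,100,430,260))):
    im=robot.get_image(n)['img'][b[1]:b[3],b[0]:b[2]]; cv2.imwrite('pics/z2%s.png'%n,cv2.resize(im,None,fx=3.7,fy=3.7,interpolation=cv2.INTER_CUBIC))
E
```

```text
1.52 False [-2.8  7.7 -8.8] tan -3.5 ang 1.522 13.32
1.5 False [  0.4   6.2 -10.8] tan -0.5 ang 1.508 13.59
1.48 False [  2.5   7.5 -10.5] tan 1.3 ang 1.489 13.86
1.46 False [ 2.2  7.5 -9.7] tan 0.9 ang 1.47 14.12
1.44 False [  1.   7. -11.] tan -0.6 ang 1.451 14.39
1.42 False [ 3.3  7.7 -9.6] tan 1.6 ang 1.432 14.66
1.4 False [ 2.8  7.  -9.1] tan 1.0 ang 1.412 14.93
1.38 False [  2.8   6.8 -10.2] tan 0.6 ang 1.393 15.19
1.36 False [  7.7   6.6 -10.7] tan 5.0 ang 1.381 15.46
1.34 False [ 12.2   7.8 -11. ] tan 9.1 ang 1.37 15.72
```

View pics/z2side.png

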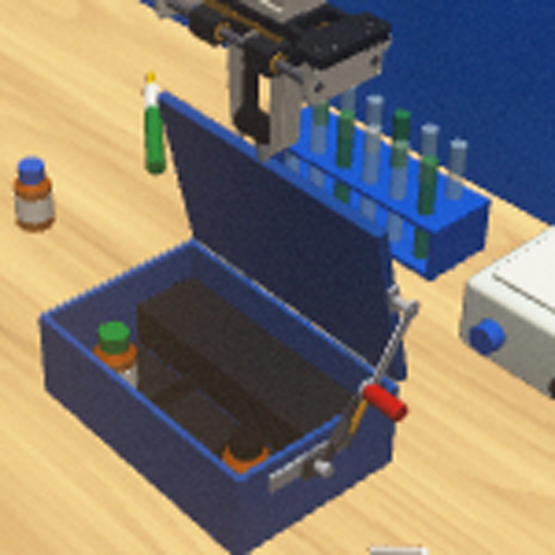

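View pics/z2top.png

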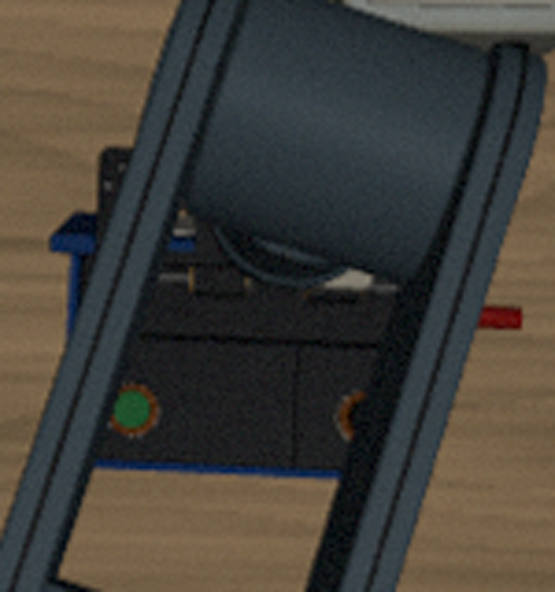

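Side view: the lid is up, the stay is straight and the red peg is at about (374,228). The firm stops came at about 1.53 rad going up and 1.38 rad easing back, so the stay should be locked. I'll relax, let go and fetch the bottle.

```bash
python3 - <<'E'
from h import *
a=1.372; rad=(-np.cos(a)*C+np.sin(a)*Z)*-2.5
robot.move_linear(list(knob(a)+T+rad),speed=40)
print('pre',np.round(robot.current_contact_force(),1),ftan(a))
robot.move_gripper(0.62)
p=np.array(robot.current_tcp_pos())
print('rel',np.round(robot.current_contact_force(),1))
robot.move_linear(list(p+[0,0,50]),speed=150)
# to above bottle
robot.move_ptp([440,281,150],ORI)
d=robot.get_image('wrist'); cv2.imwrite('pics/w3.png',d['img'])
s=robot.get_image('side'); t=robot.get_image('top')
cv2.imwrite('pics/s3.png',s['img']); cv2.imwrite('pics/t3.png',t['img'])
print(robot.current_t())
b=(270,120,420,270);cv2.imwrite('pics/z3.png',cv2.resize(s['img'][b[1]:b[3],b[0]:b[2]],None,fx=3.7,fy=3.7,interpolation=cv2.INTER_CUBIC))
E
```

```text
pre [ 2.8  8.2 -4.4] 1.6344069551420852
rel [-0.2 -0.   0.5]
19.1083
```

View pics/w3.png

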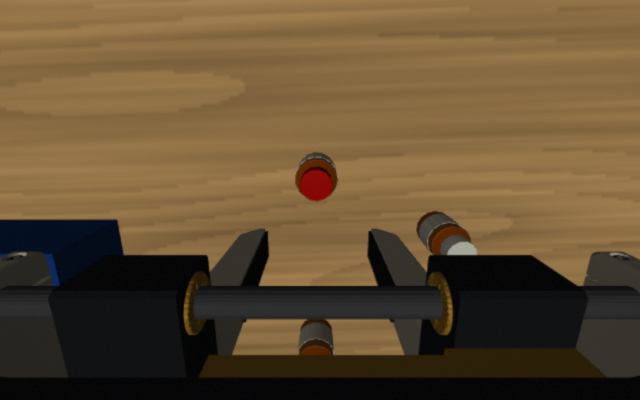

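View pics/z3.png

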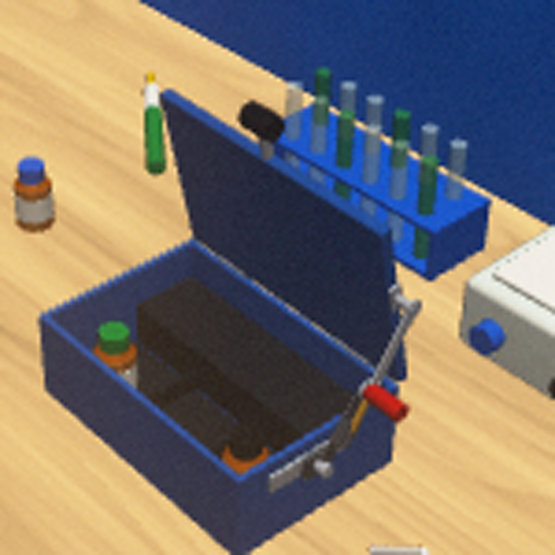

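View pics/t3.png

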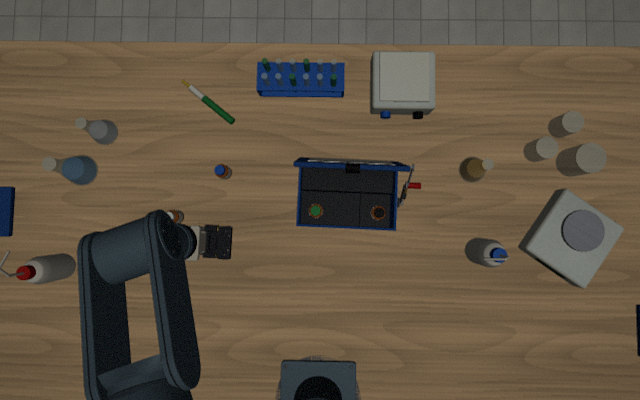

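The lid stays up by itself. The wrist view shows the red cap at (316,184), and in the top view the peg is at (414,185).

```bash
python3 - <<'E'
from h import *
d=robot.get_image('wrist'); s=robot.get_image('side'); t=robot.get_image('top')
def red(d,b):
    hsv=cv2.cvtColor(d['img'],cv2.COLOR_BGR2HSV); m=cv2.inRange(hsv,(0,150,60),(6,255,255)); z=np.zeros_like(m);z[b[1]:b[3],b[0]:b[2]]=m[b[1]:b[3],b[0]:b[2]]
    n,_,st,ce=cv2.connectedComponentsWithStats(z); i=1+np.argmax(st[1:,4]); return ce[i],st[i]
w,_=red(d,(290,150,345,210)); b,_=red(s,(222,176,244,204))
print(w,b,onz(d,*w,68),onz(s,*b,61)); print(tri([ray(d,*w),ray(s,*b)]))
a,sa=red(t,(395,170,440,200)); c,sc=red(s,(350,215,390,245)); p=tri([ray(t,*a),ray(s,*c)])
print('peg',a,sa,c,sc,p,rel(p))
for q in ['black knob']:
    m=cv2.inRange(t['img'],(0,0,0),(30,30,30)); 
E
```

```text
[315.84455324 184.51529988] [231.41025641 185.56410256] [425.77242693 278.07307737  68.        ] [426.57281687 279.19229266  61.        ]
[426.64735249 278.14637055  61.82998417]
peg [414.34693878 185.2244898 ] [408 183  13   6  49] [373.66129032 228.19354839] [368 224  12  10  62] [ 579.34404309 -238.60011142  122.43862854] [ -54.12898569 -166.29332273   37.43862854]
```

```bash
python3 - <<'E'
from h import *
x,y=426.3,278.3
robot.move_linear([x,y,110],speed=150)
print(robot.move_linear([x,y,20],speed=110,f_stop=6))
robot.move_gripper(0.0)
print(robot.current_gripper_width()*93,np.round(robot.current_tcp_pos(),1),np.round(robot.current_contact_force(),1))
robot.move_linear([x,y,170],speed=200)
pk=incase([-120+3,0,0])
robot.move_ptp([pk[0],pk[1],170],ORI)
d=snap('wrist','w4.png');print(robot.current_gripper_width()*93,np.round(robot.current_contact_force(),1),robot.current_t()); snap('top','t4.png')
E
```

```text
False
37.35670067323632 [426.6 278.5  20.5] [-0.7  0.1  3.6]
37.5948008009851 [-0.1 -0.3 -1. ] 23.4333
```

View pics/w4.png

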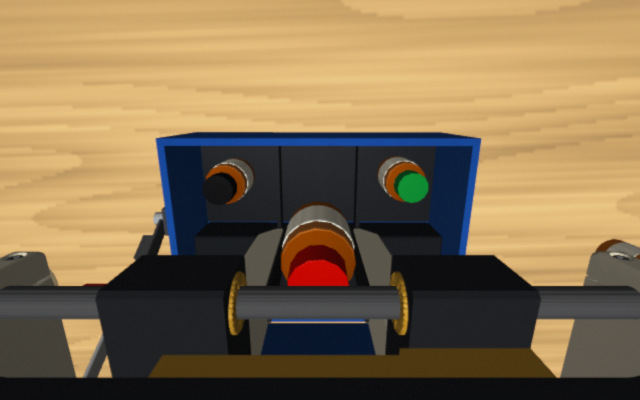

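The red bottle is held upright between the fingers at (318,255), above the middle pocket between the black and green caps. I'll lower it in.

```bash
python3 - <<'E'
from h import *
pk=incase([-120+3,0,0])
robot.move_linear([pk[0],pk[1],45],speed=130,f_stop=8)
r=robot.move_linear([pk[0],pk[1],26],speed=40,f_stop=3)
print(r,np.round(robot.current_tcp_pos(),1),np.round(robot.current_contact_force(),1))
robot.move_gripper(0.47)
p=np.array(robot.current_tcp_pos())
robot.move_linear(list(p+[0,0,70]),speed=120,f_stop=10)
print(robot.current_tcp_pos())
robot.move_linear([pk[0]-30,pk[1],200],speed=200)
d=snap('wrist','w5.png');print(robot.current_t()); snap('side','s5.png')
E
```

```text
True [521.4 -70.4  26.2] [ 1.  -0.1  1.8]
[520.33095892 -69.87676226  95.55433832]
26.9167
```

View pics/w5.png

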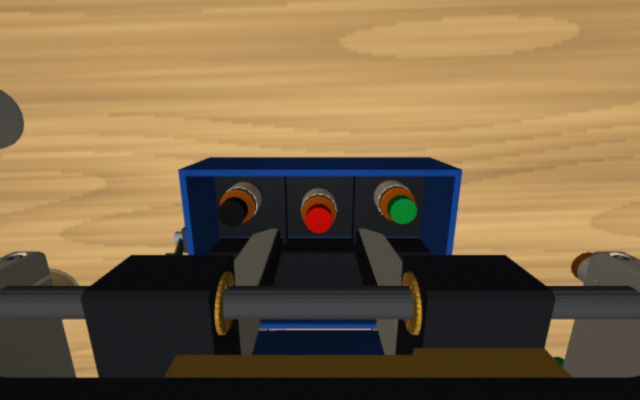

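View pics/s5.png

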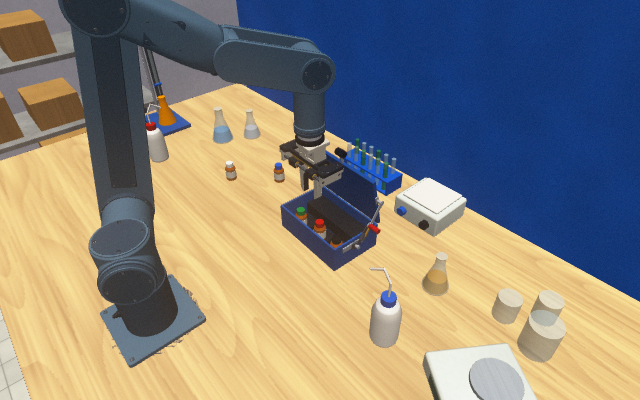

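The red bottle stands in the middle pocket, with its cap at (318,219) between the ribs in the wrist view, and the lid is still up. Next I'll raise the lid slightly to unlock the stay.

```bash
python3 - <<'E'
from h import *
d=robot.get_image('wrist'); hsv=cv2.cvtColor(d['img'],cv2.COLOR_BGR2HSV); m=cv2.inRange(hsv,(0,150,60),(6,255,255)); M=cv2.moments(m); p=onz(d,M['m10']/M['m00'],M['m01']/M['m00'],75); print('cap rel pocket',rel(p)-np.array([-120,0,-78]))
def at(a,dr=-2.0): return list(knob(a)+T+(-np.cos(a)*C+np.sin(a)*Z)*dr)
robot.move_gripper(0.62)
k=np.array(at(1.385))
robot.move_ptp(list(k+[0,0,55]),ORI)
print(robot.move_linear(list(k),speed=90,f_stop=5))
robot.move_gripper(0.0)
print(robot.current_gripper_width()*93,np.round(robot.current_contact_force(),1))
a=1.385
while a<1.58:
    a+=0.02
    r=robot.move_linear(at(a),speed=40,f_stop=14)
    f=np.array(robot.current_contact_force()); q=rel(np.array(robot.current_tcp_pos())-T); ang=np.arctan2(q[2],-q[0])-np.arctan2(6,205)
    print(round(a,3),r,f.round(1),'tan',round(ftan(a),1),'ang',round(ang,3), round(robot.current_t(),2))
    if r or ftan(a)<-7: break
s=snap('side','s6.png')
E
```

```text
cap rel pocket [ 0.74963134 -1.42397073 68.        ]
False
29.71769840163134 [0.7 5.7 1.5]
1.405 False [-0.6  5.7  3. ] tan -0.3 ang 1.404 29.78
1.425 False [-1.   4.4  3.3] tan -0.7 ang 1.423 30.03
1.445 False [-0.9  4.4  3.3] tan -0.6 ang 1.444 30.28
1.465 False [-0.6  5.   2.9] tan -0.4 ang 1.464 30.53
1.485 False [0.4 4.4 2.9] tan 0.5 ang 1.484 30.78
1.505 False [-0.   5.5  3.3] tan 0.0 ang 1.504 31.03
1.525 False [-3.4  4.9  3.6] tan -3.4 ang 1.521 31.28
1.545 False [-8.6  4.4  5.1] tan -8.6 ang 1.534 31.53
```

```bash
python3 - <<'E'
from h import *
def at(a,dr=-2.0): return list(knob(a)+T+(-np.cos(a)*C+np.sin(a)*Z)*dr)
robot.move_linear(at(1.527),speed=40)
print('pre',np.round(robot.current_contact_force(),1))
robot.move_gripper(0.62)
p=np.array(robot.current_tcp_pos())
robot.move_linear(list(p+[0,0,45]),speed=150)
robot.move_linear(list(p+[-150,-60,45]),speed=250)
s=robot.get_image('side'); t=robot.get_image('top')
cv2.imwrite('pics/s7.png',s['img']); cv2.imwrite('pics/t7.png',t['img'])
def red(d,b):
    hsv=cv2.cvtColor(d['img'],cv2.COLOR_BGR2HSV); m=cv2.inRange(hsv,(0,150,60),(6,255,255)); z=np.zeros_like(m);z[b[1]:b[3],b[0]:b[2]]=m[b[1]:b[3],b[0]:b[2]]
    n,_,st,ce=cv2.connectedComponentsWithStats(z); i=1+np.argmax(st[1:,4]); return ce[i],st[i]
a,sa=red(t,(395,170,440,200)); c,sc=red(s,(350,215,390,245)); p=tri([ray(t,*a),ray(s,*c)])
print('peg',a,sa,c,sc,p,rel(p),robot.current_t())
for yw,pt in ((np.pi+YAW,.963),(YAW,-.963)):
  for back in (20,60,-15):
    q=robot.inverse_kinematics(list(incase([-54-back*.82,-168,38+back*.57])),[np.pi,pt,yw]); print(yw,back,None if q is None else np.round(q,2))
b=(270,120,420,270);cv2.imwrite('pics/z7.png',cv2.resize(s['img'][b[1]:b[3],b[0]:b[2]],None,fx=3.7,fy=3.7,interpolation=cv2.INTER_CUBIC))
E
```

```text
pre [-2.9  4.5  3.2]Traceback (most recent call last):
  File "<stdin>", line 14, in <module>
  File "<stdin>", line 13, in red
    return _wrapfunc(a, 'argmax', axis=axis, out=out, **kwds)
    return bound(*args, **kwds)
ValueError: attempt to get argmax of an empty sequence
```

View pics/t7.png

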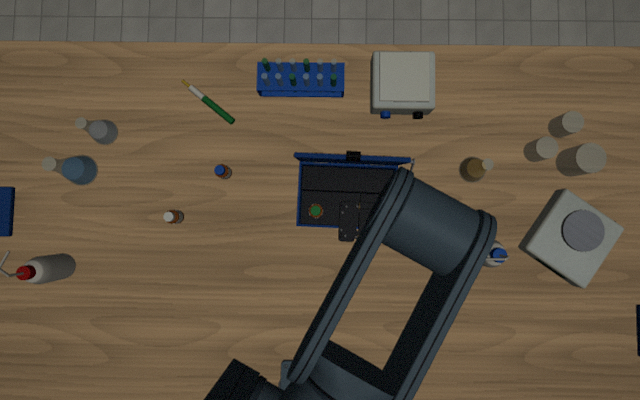

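The arm hides the peg in the top view, so I'll use the side view with the known plane of the peg.

```bash
python3 - <<'E'
from h import *
s=cv2.imread('pics/s7.png'); d=robot.get_image('side'); 
hsv=cv2.cvtColor(d['img'],cv2.COLOR_BGR2HSV); m=cv2.inRange(hsv,(0,150,60),(6,255,255)); z=np.zeros_like(m); z[205:250,345:395]=m[205:250,345:395]
n,_,st,ce=cv2.connectedComponentsWithStats(z); i=1+np.argmax(st[1:,4]); print(ce[i],st[i])
e,r=ray(d,*ce[i]); P=e+r*((-166-(e-H)@CY)/(r@CY)); print('peg',P,rel(P),robot.current_t())
for yw,pt in ((np.pi+YAW,.963),(YAW,-.963),(np.pi+YAW,.6),(YAW,-.6)):
  for back in (20,60,-15):
    q=robot.inverse_kinematics(list(incase([-54-back*.82,-168,38+back*.57])),[np.pi,pt,yw]); print(yw,pt,back,None if q is None else np.round(q,2))
b=(270,120,420,270);cv2.imwrite('pics/z7.png',cv2.resize(d['img'][b[1]:b[3],b[0]:b[2]],None,fx=3.7,fy=3.7,interpolation=cv2.INTER_CUBIC))
print(robot.current_qpos())
E
```

```text
[374.41935484 228.22580645] [369 224  12  10  62]
peg [ 581.96386857 -238.38945623  120.43195586] [ -51.51712373 -166.           35.43195586] 33.9
3.109992653589793 0.963 20 [-1.04  0.29  2.28  1.65  0.77  2.29]
3.109992653589793 0.963 60 [-1.13  0.19  2.32  1.52  0.82  2.37]
3.109992653589793 0.963 -15 [-0.97  0.36  2.25  1.76  0.74  2.23]
-0.0316 -0.963 20 [-1.04  0.29  2.28  1.65  0.77 -0.85]
-0.0316 -0.963 60 [-1.13  0.19  2.32  1.52  0.82 -0.77]
-0.0316 -0.963 -15 [-0.97  0.36  2.25  1.76  0.74 -0.92]
3.109992653589793 0.6 20 [-0.84  0.21  2.02  0.78  0.62 -2.96]
3.109992653589793 0.6 60 [-0.91  0.12  2.05  0.74  0.7  -2.96]
3.109992653589793 0.6 -15 [-0.8   0.28  1.98  0.81  0.57 -2.96]
-0.0316 -0.6 20 [-0.84  0.21  2.02  0.78  0.62  0.18]
-0.0316 -0.6 60 [-0.91  0.12  2.05  0.74  0.7   0.18]
-0.0316 -0.6 -15 [-0.8   0.28  1.98  0.81  0.57  0.18]
[-4.89504898e-01  1.28645510e-01  1.46841660e+00  3.40741820e-04
  1.54514842e+00 -2.02975351e+00]
```

View pics/z7.png

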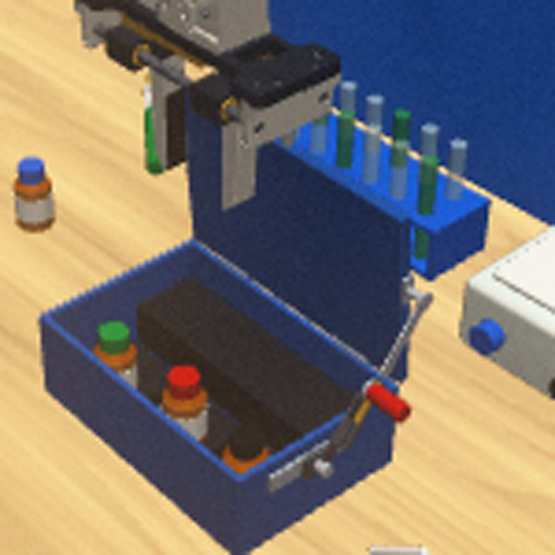

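```bash
cat >> h.py <<'E'
def tilted(p,az):
    rad=np.array([np.cos(az),np.sin(az),0]); n=-np.cross(Z,rad)
    return list((R.from_rotvec(n*p)*R.from_euler('xyz',ORI)).as_euler('xyz'))
E
python3 - <<'E'
from h import *
az=np.arctan2(-243,560); O=tilted(.25,az); print(O,R.from_euler('xyz',O).as_matrix()[:,2])
for c in ([-100,-172,130],[-88,-172,27],[-68,-172,27],[-48,-172,13]):
    q=robot.inverse_kinematics(list(incase(c)),O); print(incase(c).round(1),None if q is None else np.round(q,2))
E
```

```text
[np.float64(-3.0476780001707158), np.float64(0.23203229743734366), np.float64(3.120945360671279)] [ 0.22695758 -0.09848338 -0.96891242]
[ 533.3 -242.9  215. ] [-0.66  0.17  1.69  0.07  1.04 -2.22]
[ 545.3 -243.2  112. ] [-0.64  0.3   1.8   0.08  0.8  -2.23]
[ 565.3 -243.9  112. ] [-0.62  0.33  1.76  0.07  0.82 -2.2 ]
[ 585.3 -244.5   98. ] [-0.6   0.37  1.73  0.06  0.8  -2.18]
```

```bash
python3 - <<'E'
from h import *
az=np.arctan2(-243,560); O=tilted(.25,az)
robot.move_gripper(0.0)
robot.move_ptp(list(incase([-105,-172,130])),O)
print(robot.move_linear(list(incase([-88,-172,27])),ori=O,speed=130,f_stop=5), np.round(robot.current_contact_force(),1))
s=snap('side','s8.png')
r=robot.move_linear(list(incase([-58,-172,27])),speed=20,f_stop=2.5)
print(r,rel(robot.current_tcp_pos()),np.round(robot.current_contact_force(),1),robot.current_t())
d=robot.get_image('side')
b=(270,120,420,270);cv2.imwrite('pics/z8.png',cv2.resize(d['img'][b[1]:b[3],b[0]:b[2]],None,fx=3.7,fy=3.7,interpolation=cv2.INTER_CUBIC))
E
```

```text
False [ 0.  -0.1  0. ]
True [ -66.4272684  -171.56503436   26.01057621] [ 0.2 -0.4 -0.2] 37.6
```

View pics/z8.png

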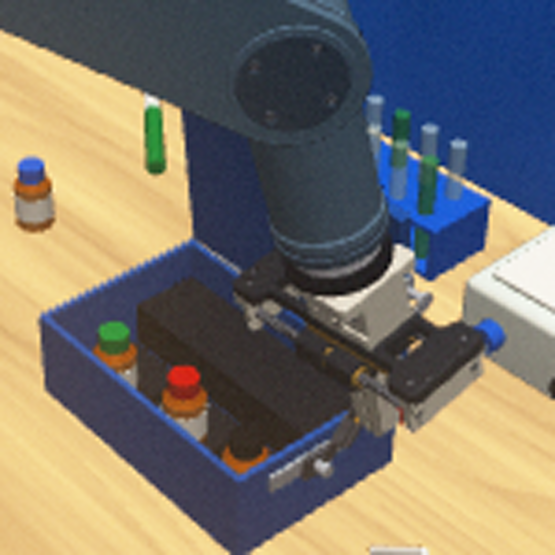

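The fingers touched the peg at x = -66 from the hinge, as expected. I'll push in small steps with a force limit.

```bash
python3 - <<'E'
from h import *
p0=np.array([-66.4,-172,26.0])
for sft in range(3,28,3):
    th=sft/72.  # arc: direction rotates
    dx=72*(np.sin(.605+th)-np.sin(.605)); dz=72*(np.cos(.605+th)-np.cos(.605))
    r=robot.move_linear(list(incase(p0+[dx,0,dz])),speed=30,f_stop=6)
    print(sft,r,rel(robot.current_tcp_pos()).round(1),np.round(robot.current_contact_force(),1),round(robot.current_t(),2))
    if r: break
E
```

```text
3 False [ -64.  -171.9   23.9] [ 0.7 -1.5 -0.1] 37.91
6 False [ -61.7 -171.9   22.1] [-1.6  0.8 -0.9] 38.16
9 False [ -59.4 -171.9   20.1] [-0.3 -0.6 -0.8] 38.41
12 False [ -57.2 -171.9   18.1] [-1.3  0.1 -1.3] 38.66
15 False [ -55.1 -171.9   15.9] [-2.3  0.1 -2. ] 38.91
18 False [ -53.2 -171.9   13.6] [-1.4  0.2 -3.3] 39.16
21 False [ -51.4 -171.8   11.3] [-2.6 -0.  -3.3] 39.41
24 False [ -50.  -171.8    8.9] [-6.  -0.6 -1.4] 39.66
27 False [ -49.2 -171.8    6.2] [-8.3  0.7  0.8] 39.91
```

```bash
python3 - <<'E'
from h import *
robot.move_linear(list(incase([-75,-172,20])),speed=80)
robot.move_linear(list(incase([-140,-172,140])),speed=200)
robot.move_ptp(list(incase([-200,-60,230])),ORI)
d=robot.get_image('side')
b=(270,120,420,270);cv2.imwrite('pics/z9.png',cv2.resize(d['img'][b[1]:b[3],b[0]:b[2]],None,fx=3.7,fy=3.7,interpolation=cv2.INTER_CUBIC))
hsv=cv2.cvtColor(d['img'],cv2.COLOR_BGR2HSV); m=cv2.inRange(hsv,(0,150,60),(6,255,255)); z=np.zeros_like(m); z[205:255,345:400]=m[205:255,345:400]
n,_,st,ce=cv2.connectedComponentsWithStats(z); i=1+np.argmax(st[1:,4]); print(ce[i],st[i])
e,r=ray(d,*ce[i]); P=e+r*((-166-(e-H)@CY)/(r@CY)); print('peg',rel(P),robot.current_t())
k=proj(d,knob(1.527)); print('knob proj',k)
E
```

```text
[378.29508197 230.67213115] [373 226  12  10  61]
peg [ -34.01504412 -166.           15.67342745] 41.9833
knob proj (np.float64(349.0835560546447), np.float64(146.65402505357923))
```

View pics/z9.png

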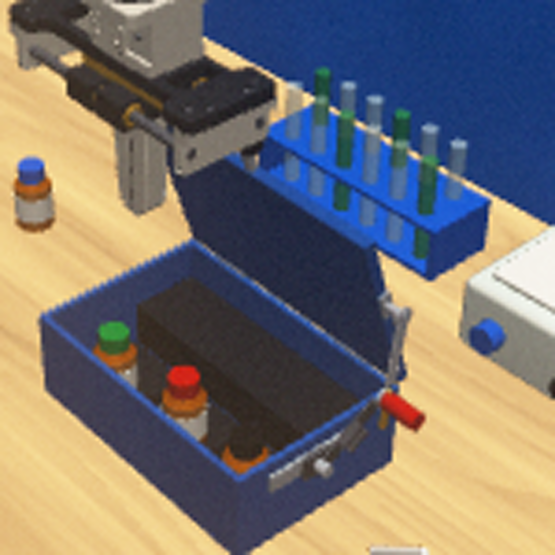

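The side view shows the knee folded, with the peg now at (378,231), about 26 mm from where it was. The lid has come down somewhat and the gripper hides the knob, so I'll look for it.

```bash
python3 - <<'E'
from h import *
robot.move_ptp(list(incase([-330,0,230])),ORI)
t=snap('top','t10.png'); s=snap('side','s10.png'); w=snap('wrist','w10.png'); print(robot.current_t())
b=(270,120,420,270);cv2.imwrite('pics/z10.png',cv2.resize(s['img'][b[1]:b[3],b[0]:b[2]],None,fx=3.7,fy=3.7,interpolation=cv2.INTER_CUBIC))
b=(280,120,430,250);cv2.imwrite('pics/zt10.png',cv2.resize(t['img'][b[1]:b[3],b[0]:b[2]],None,fx=3.7,fy=3.7,interpolation=cv2.INTER_CUBIC))
for a in (1.0,1.1,1.2,1.3,1.4): print(a,np.round(proj(t,knob(a)),1),np.round(proj(s,knob(a)),1))
E
```

```text
42.7583
1.0 [350.5 200.5] [321.4 168.4]
1.1 [351.  191.9] [326.4 163.1]
1.2 [351.6 182.9] [331.6 158.3]
1.3 [352.2 173.4] [336.9 154.1]
1.4 [352.7 163.8] [342.3 150.4]
```

View pics/z10.png

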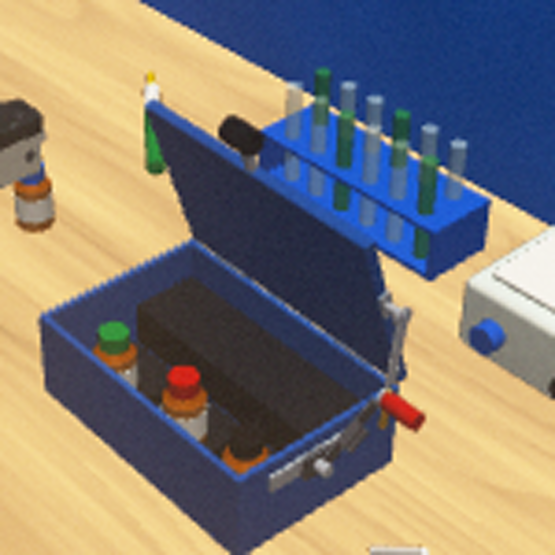

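View pics/zt10.png

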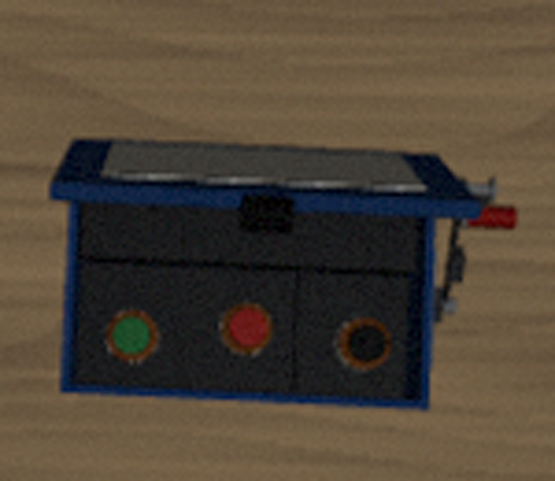

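In the top view the knob is at (352,178) and in the side view at (335,156), so the lid is at about 1.25 rad. I'll grip the knob and lower it.

```bash
python3 - <<'E'
from h import *
def at(a,dr=-1.5): return list(knob(a)+T+(-np.cos(a)*C+np.sin(a)*Z)*dr)
robot.move_gripper(0.62)
k=np.array(at(1.253))
robot.move_ptp(list(k+[0,0,50]),ORI)
print(robot.move_linear(list(k),speed=90,f_stop=5))
robot.move_gripper(0.0)
print(robot.current_gripper_width()*93,np.round(robot.current_contact_force(),1))
a=1.253
while a>0.35:
    a-=0.05 if a>1.1 else 0.1
    r=robot.move_linear(at(a),speed=50 if a>1.0 else 80,f_stop=15)
    f=np.array(robot.current_contact_force())
    print(round(a,3),r,f.round(1),'tan',round(ftan(a),1),'w',round(robot.current_gripper_width()*93,1), round(robot.current_t(),2))
    if r or ftan(a)>8: break
E
```

```text
False
29.936418247498388 [-0.3  4.6  2.5]
1.203 False [-1.   6.4  1.9] tan -0.4 w 29.6 46.47
1.153 False [-0.5  5.4  1.1] tan -0.1 w 29.8 46.82
1.103 False [-1.   5.1  2.4] tan 0.1 w 30.2 47.17
1.053 False [-2.2  5.2  3.2] tan -0.5 w 29.4 47.52
0.953 False [-3.6  6.4  3.9] tan -0.9 w 30.1 47.92
0.853 False [-3.   6.6  2.7] tan -0.6 w 29.6 48.33
0.753 False [-3.6  5.7  2.6] tan -0.7 w 29.4 48.74
0.653 False [-3.9  6.   1.5] tan -1.3 w 29.6 49.15
0.553 False [-3.1  6.8  0.1] tan -1.6 w 30.2 49.56
0.453 False [-3.3  5.9 -1.3] tan -2.7 w 29.7 49.97
0.353 False [-2.4  6.7 -1.6] tan -2.4 w 29.8 50.38
0.253 False [-2.   6.2 -1.4] tan -1.9 w 29.8 50.78
```

```bash
python3 - <<'E'
from h import *
def at(a,dr=-1): return list(knob(a)+T+(-np.cos(a)*C+np.sin(a)*Z)*dr)
for a in (.17,.1,.05,.02,.0,-.01,-.02):
    r=robot.move_linear(at(a),speed=40,f_stop=8)
    print(a,r,np.round(robot.current_contact_force(),1),'tan',round(ftan(a),1),np.round(robot.current_tcp_pos(),1),round(robot.current_t(),2))
    if r or ftan(a)>6: break
robot.move_gripper(0.62)
p=np.array(robot.current_tcp_pos()); print(p)
robot.move_linear(list(p+[0,0,100]),speed=120,f_stop=8)
robot.move_linear(list(p+[-60,120,160]),speed=200)
t=snap('top','t11.png'); s=snap('side','s11.png');print(robot.current_t(),np.round(robot.current_contact_force(),1))
b=(270,140,420,270);cv2.imwrite('pics/z11.png',cv2.resize(s['img'][b[1]:b[3],b[0]:b[2]],None,fx=3.7,fy=3.7,interpolation=cv2.INTER_CUBIC))
print(proj(t,knob(0)),proj(s,knob(0)))
E
```

```text
0.17 False [-1.8  7.4 -1.8] tan -2.1 [437.6 -66.4 105.9] 51.36
0.1 False [-2.1  6.8 -2.1] tan -2.3 [435.1 -66.3  91.7] 51.87
0.05 False [-3.1  5.6 -1.9] tan -2.0 [433.9 -66.3  81.5] 52.27
0.02 False [-2.2  7.2 -1.9] tan -2.0 [433.5 -66.2  75.3] 52.58
0.0 False [-1.9  6.5 -2. ] tan -2.0 [433.3 -66.2  71.3] 52.83
-0.01 False [-2.8  6.5 -1.2] tan -1.2 [433.2 -66.2  69.3] 53.08
-0.02 False [-4.6  6.7  4.1] tan 4.2 [433.1 -66.2  67.7] 53.33
[434.75209701 -67.70808431  67.9235526 ]
55.9583 [-0.7  0.6  0.8]
(np.float64(345.19742653879575), np.float64(241.7330038175333)) (np.float64(295.6405905020147), np.float64(229.12627564433362))
```

View pics/z11.png

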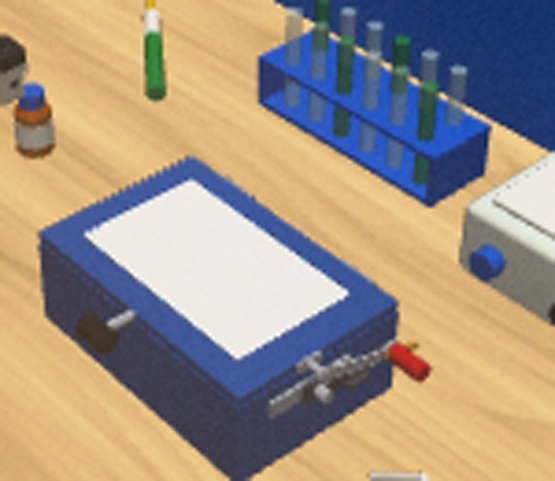

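View pics/t11.png

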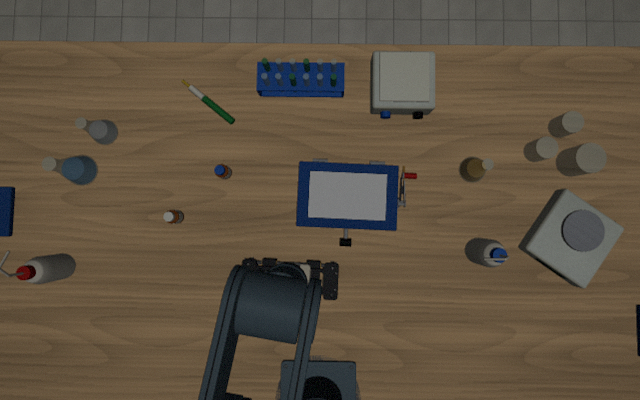

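The lid is shut: the knob is at (345,242) in the top view, as at the start, and the other bottles and glassware haven't moved. The gripper is clear, so I'll hand in.

```bash
python3 - <<'E'
from h import *
a=cv2.imread('pics/side0.png').astype(int);b=cv2.imread('pics/s11.png').astype(int)
print(np.abs(a-b)[190:268,285:390].max(axis=2).mean())
robot.hand_in(); print(robot.current_t())
E
```

```text
5.9974358974358974
the job is handed in; nothing more can be done
the job is handed in; nothing more can be done
```

The red-capped bottle is in the middle pocket and the lid is shut. I handed the job in at about 56 s of the 72 s; no verdict was reported.

- **Locking the stay:** I raised the lid by its knob to a firm stop at about 1.53 rad (about 9 N). Easing it back met the locked stop at about 1.38 rad (about 9 N). The lid then held by itself.
- **Bottle:** I stood it in the pocket; the wrist camera put its cap about 1 to 1.5 mm from the pocket's centre.
- **Unlocking and folding:** I lifted the lid to the stop again (8.6 N) and pushed the red peg about 26 mm. That took 1 to 4 N for most of the way and rose to about 8 N at the end, above the 1 to 3 N expected but under the 12 N limit. It also pulled the lid down to about 1.25 rad.
- **Closing:** I kept hold of the knob all the way down at 80 mm/s or less, slowing to 40 mm/s near shut. It seated with about 4 N.

**Last checks:** In the final pictures the lid, knob, stay and the bottles and glassware on the bench look as they did at the start, and the gripper is clear. Three things are less certain:
- **Inside the case:** once the lid was shut I couldn't see the bottles in it. The red, green and black ones were all standing when I last looked, just before closing.
- **Sideways pull on the stay:** during the first raise the arm pulled along the lid, away from the hinge, with up to about 15 N because my hinge position was 1 to 2 mm off. I corrected for it on later moves.
- **Stay joints:** I judged the lock and the fold from forces and pictures, since the joint values can't be read.

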